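# Load the side slide into the mould half and close its keeper

## Task

Put the narrow slide (not the wide one) nose first into the mould half's pocket along its runway, and push it in until it is fully home against the stop hidden inside. Then swing the keeper fully shut across the runway behind it. Leave the wide slide where it is.

Things in the scene. Friction and masses are not known exactly. Their poses are not given: they have to be found in the camera images.
- mould: Steel mould half, fixed to the bench. Origin: centre of the underside of its block, 160 (x) x 180 (y) x 60 mm high; +x points from the pocket's mouth, in its front face, into the block. Four guide pillars (x -55 and +58, y +-74 mm) rise to 105 mm above the bench.
- pocket_mouth (a point): Centre of the pocket's mouth at floor level: x -80, z 20 mm in the mould's frame, same axes. Pocket 34 mm wide, 27 high, closed at the back. The hidden stop lies 52 to 64 mm inside (differs each time, cannot be seen): the slide moves freely (friction of a few N) until it meets it, then goes no further.
- slide: The narrow slide, loose, aluminium, about 0.35 kg, flat on the bench left or right of the mould. Bar 150 mm long (x), 30 wide, 24 high; its last 14 mm at +x are a nose stepped down to 20 x 16 mm. Origin: centre of the underside. Grip lug on top, centred at x -35 mm: 32 (x) x 20 (y), from 24 to 58 mm above the underside; it stays outside the pocket.
- slide_nose (a point): Middle of the slide's nose end face, 75 mm ahead (+x) of the slide's origin and 12 mm up.
- wide_slide: The wide slide, which is not wanted: same shape and lug, but 130 long and 48 mm wide, too wide for the pocket. Lies on the other side of the mould. Origin: centre of the underside. Leave alone.
- home_pin (a joint): A small sprung plunger in the face of the hidden stop, standing 6 mm proud of it: 0 when free, about 0.006 when the slide is fully home on the stop. Its spring (0.3 N) is too weak to feel or to push the slide back.
- keeper (a joint): Keeper: dark steel arm 100 mm long, 12 wide, 8 thick, 32 to 40 mm above the bench, on a vertical pivot beside the runway. 0 = shut, at its end stop: arm along the mould's -y, across the runway. Grows clockwise from above; 1.57 = along the mould's -x. Starts open, 1.6 to 1.9; stays where left (0.5 N at the knob moves it).
- keeper_pivot (a point): The keeper's axis, at x = -197, y = +60 mm in the mould's frame, at the underside of the arm.
- keeper_knob (a point): Middle of the upright round knob on the keeper, 80 mm from the pivot: 14 mm diameter, from 40 to 74 mm above the bench; this point is 57 mm above the bench.
- runway (a point): Middle of the top of the runway, a ledge before the mouth, x -247 to -80 mm in the mould's frame, 80 wide, level with the pocket's floor (20 mm above the bench); this point is at x -163. Two brass guide strips 8 mm high run along it: the gap between them is 44 mm out to x -122 and narrows evenly to 34 mm at the mouth.
There are look-alikes about, which are no part of the job. Leave any green, purple or yellow look-alike of the slide alone.

How it is judged:
By the outcome, as a careful person would: the job done as asked, in the order asked, and still so for the second after the job is handed in, with the robot touching nothing.
It also fails if it takes over 58 s, if anything falls off the work surface, if the arm or the gripper's body presses on something with over 40 N, if the wrist force passes 120 N, or if a joint passes its speed limit or range.

## Robot

A 7-joint arm with a two-finger parallel gripper is mounted at the origin on the work surface. World frame = base frame: x ahead of the robot, y to its left, z up, the work surface at z = 0. Lengths are in m, angles in rad, forces in N, time in s.
With the tool pointing down it reaches from about 0.425 to 0.875 m from the base axis. Payload 4.7 kg.
Tool frame: the origin (TCP) lies at the very end of the fingers, on their centre line; the grasp point (between the pads) lies 19 mm behind it; z points along the fingers, y is the line along which they close (so a half turn about z gives the same grasp; the last joint's range is limited). The gripper opens to 87 mm and grips with 3 to 60 N. Pads are 19 mm wide; open, the fingers measure 117 mm over their backs; the gripper's body (75 mm by 190 mm) begins 51 mm behind the grasp point.
Start: joints at [1.351, 0.321, -0.07, 1.45, 0.023, 1.371, -0.057], TCP at [0.151, -0.632, 0.223] pointing down, gripper open.
Joint ranges: [-2.86, 2.86], [-0.3, 2.09], [-1.38, 1.24], [0.06, 2.45], [-1.56, 4.7], [0.09, 2.05], [-2.69, 2.69]. Speed limits (rad/s): [2.57, 2.57, 3.14, 3.14, 3.14, 3.14, 3.14].

## Interface

Orientations are given as a rotation vector (axis times angle).
In Python, from bench import ctrl, vision gives the robot as it stands.
- The arm moves only by the tool jog_arm, never from a script. Its argument "increments" is a list of rows, each an object of numbers: "tx", "ty", "tz": the shift along the tool's x, y, z in mm; "wx", "wy", "wz": the turn, a rotation vector about the tool's x, y, z in rad; "gripper": the opening, from 0 (shut) to 1 (fully open). In form: [{"tx": .., "ty": .., "tz": .., "wx": .., "wy": .., "wz": .., "gripper": ..}, ...]. A call has exactly 5 rows; each row is the pose to reach, as a shift and turn from the pose commanded when the call began, along the tool's axes at that moment; what a row does not reach only later rows make up. A row lasts 1/12 s, in which the tool goes at most 41.7 mm and 7.16 degrees, less where a joint would pass 70% of its speed; a pose out of reach is approached as far as the arm can. A call with a gripper value outside its range is refused whole. The fingers move at their own pace and stop on an object; "grip_force" is the grip in N (left out, the last holds). Time passes only in rows, so rows that repeat a pose let the fingers close, or fill a call up. It gives the time, the measured TCP pose, the force, the opening and the grip force at its end, in the units of the state.
- ctrl.get_state(): the state, without advancing time (a new reading comes with each control period).
- vision.get_image(name): name is "scene" or "side" or "wrist"; returns a dict with "color" (400x640x3 uint8, blue, green, red), "fx", "fy", "cx", "cy" (pixels), "k1" (the pictures are not rectified: a ray, as slopes to the right and down, at radius r is drawn at 1 + k1 r^2 times it, then the intrinsics apply), "extrinsics" (4x4, takes a point from world to camera coordinates). Camera axes: x right, y down, z forward; pixel columns grow to the right and rows downward; lengths in m; the calibration is good to about 2 mm. A picture is of the moment at which its call begins. There is no depth.
- ctrl.close_job(): hands the job in; it is judged then, once.
Trained networks look in the newest picture that a camera, given by its name, has taken for a name from the list of things; names that differ only in an ending like _2 or _b are one class to them, and where a whole thing is asked for, a point or a joint stands for the part that bears it (a point fixed in the world has none). Each returns a list of dicts, best first, with "conf" (0 to 1); they miss things now and then, are a little off and sometimes report something else, mostly with a low value. They report only what shows in the picture. A call takes as long as a camera call. They do not tell look-alikes from the thing itself.
- vision.spot_in(camera, thing): "bbox" ([left, top, right, bottom] in pixels, round what is visible of it).
The state is a dict: "time": time; "joint_positions": joint angles; "qd": joint speeds; "joint_torque": joint torques, N m; "position": TCP position; "tool_rot": TCP orientation; "ft_force": force on the tool from outside, world axes, zero at the start; "torque": the same for the moment, N m; "grip_width": opening from 0.0 (shut) to 1.0 (fully open); "grip_force": force on a finger pad.
Only numpy, scipy, OpenCV 4.12 (cv2) and the standard library are available. Lean on these libraries where they do the work, as an engineer would, in place of code of your own. Each camera call takes 0.05 s, during which the arm holds its last target. There are 200 camera calls.

## Working session

There is one attempt and no reset: what is moved stays moved. The work goes in short steps, Python scripts to look and compute and a tool call to move; the robot and the scene stay as the last step left them, time stands still between calls to the robot, and variables do not carry over. Pictures are saved under pics/ and viewed, at most 10 in all, crops included, and the job is handed in when it is done.

Besides the shell and the picture viewer there is one more tool, called after "Call:" as name(argument=value, ...) on one line, values as JSON. jog_arm: Moves the arm, as the interface text tells. Its arguments: {"type":"object","properties":{"increments":{"type":"array"},"grip_force":{"type":"number"}},"required":["increments"]}

```bash
mkdir -p pics; ls
cat > h.py <<'E'
import numpy as np, cv2, sys
from bench import ctrl, vision
from scipy.spatial.transform import Rotation as R
def shot(n,f):
    d=vision.get_image(n); cv2.imwrite(f'pics/{f}.png',d['color'])
    np.savez(f'pics/{f}.npz',**{k:np.array(v) for k,v in d.items()}); return d
def load(f): return dict(np.load(f'pics/{f}.npz'))
def proj(d,P):
    P=np.atleast_2d(P); E=d['extrinsics']; c=P@E[:3,:3].T+E[:3,3]; s=c[:,:2]/c[:,2:]
    r2=(s**2).sum(1,keepdims=True); s=s*(1+d['k1']*r2)
    return s*[d['fx'],d['fy']]+[d['cx'],d['cy']]
def unproj(d,uv,z):
    uv=np.atleast_2d(uv).astype(float); q=(uv-[d['cx'],d['cy']])/[d['fx'],d['fy']]; s=q.copy()
    for _ in range(30): s=q/(1+d['k1']*(s**2).sum(1,keepdims=True))
    E=d['extrinsics']; Rm=E[:3,:3]; o=-Rm.T@E[:3,3]
    D=np.c_[s,np.ones(len(s))]@Rm
    return o+D*((z-o[2])/D[:,2])[:,None]
E
python3 - <<'E'
from h import *
for c in ['scene','side','wrist']:
    d=shot(c,c+'0'); E=d['extrinsics']; print(c,d['fx'],d['k1'],(-E[:3,:3].T@E[:3,3]).round(3),E[2,:3].round(2))
for c in ['scene','side']:
    for t in ['slide','wide_slide','mould','keeper','keeper_knob','runway']:
        print(c,t,[(np.round(b['bbox']).tolist(),round(b['conf'],2)) for b in vision.spot_in(c,t)])
s=ctrl.get_state(); print(s['time'],s['position'],s['tool_rot'],s['ft_force'],s['grip_width'])
E
```

```text
pics
scene 388.8840786503724 0.01905512317433185 [1.479 0.061 0.783] [-0.79 -0.15 -0.59]
side 393.1270389985027 0.015735967928964898 [0.265 0.778 1.004] [ 0.21 -0.66 -0.72]
wrist 285.65680435689745 -0.011540828731449067 [ 0.23  -0.613  0.383] [-0.29 -0.07 -0.96]
scene slide [([204.0, 242.0, 223.0, 288.0], 0.96), ([240.0, 190.0, 282.0, 222.0], 0.84), ([285.0, 200.0, 327.0, 218.0], 0.71), ([265.0, 168.0, 293.0, 191.0], 0.67), ([183.0, 181.0, 194.0, 215.0], 0.61)]
scene wide_slide [([442.0, 210.0, 476.0, 251.0], 0.72)]
scene mould [([317.0, 201.0, 402.0, 306.0], 0.74)]
scene keeper []
scene keeper_knob [([370.0, 200.0, 379.0, 229.0], 0.53), ([315.0, 198.0, 401.0, 305.0], 0.21)]
scene runway [([320.0, 200.0, 400.0, 305.0], 0.81)]
side slide [([378.0, 169.0, 418.0, 195.0], 0.92), ([271.0, 134.0, 308.0, 148.0], 0.87), ([352.0, 119.0, 387.0, 134.0], 0.66), ([332.0, 149.0, 370.0, 180.0], 0.62), ([331.0, 176.0, 350.0, 205.0], 0.62)]
side wide_slide [([263.0, 298.0, 309.0, 322.0], 0.85)]
side mould [([214.0, 182.0, 334.0, 246.0], 0.7)]
side keeper [([297.0, 226.0, 332.0, 246.0], 0.52)]
side keeper_knob [([299.0, 227.0, 332.0, 241.0], 0.66)]
side runway [([214.0, 181.0, 332.0, 245.0], 0.58)]
0.75 [ 0.15056071 -0.63235194  0.22265204] [ 3.11995729e+00  3.66402465e-01 -5.27160527e-05] [-0.16662069 -0.41353093 -0.09091814] 0.9987070460634252
```

View pics/scene0.png

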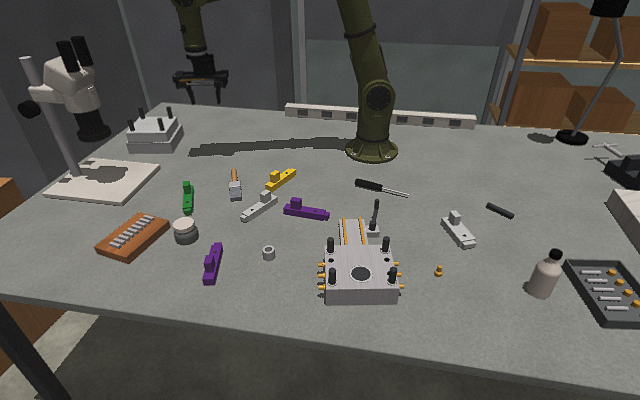

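View pics/side0.png

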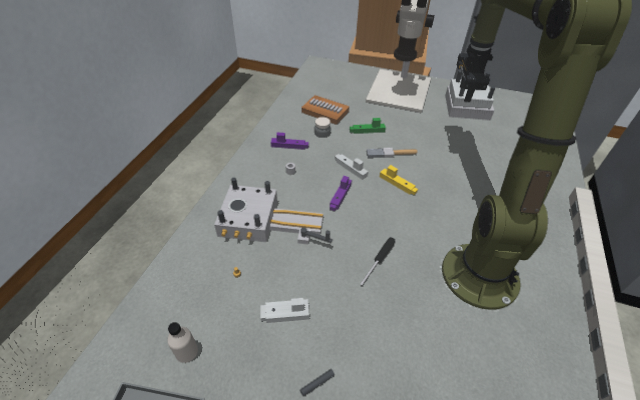

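The wanted narrow slide is the bare-metal one: scene about (260,206), side about (351,166). The wide slide is at scene (459,229). The mould is at scene (360,275) with its mouth toward the robot, and the keeper is at scene (375,215). I'll enlarge both views to get corners.

Run:
```python
from h import *
a=load('scene0')['color'][180:312,230:410]; b=load('side0')['color'][145:250,205:385]
a=cv2.resize(a,None,fx=4.4,fy=4.4,interpolation=cv2.INTER_CUBIC); b=cv2.resize(b,None,fx=4.4,fy=4.4,interpolation=cv2.INTER_CUBIC)
cv2.imwrite('pics/ca.png',a);cv2.imwrite('pics/cb.png',b)
```

```text
(no output)
```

View pics/ca.png

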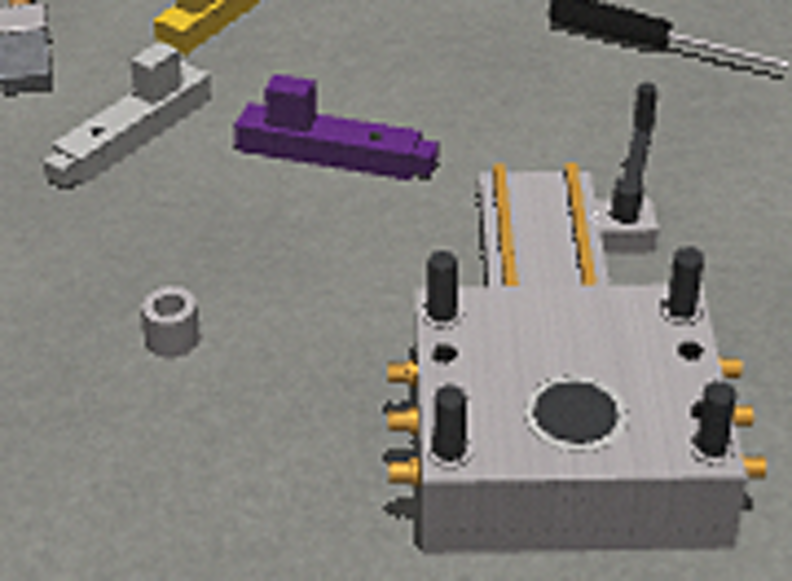

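View pics/cb.png

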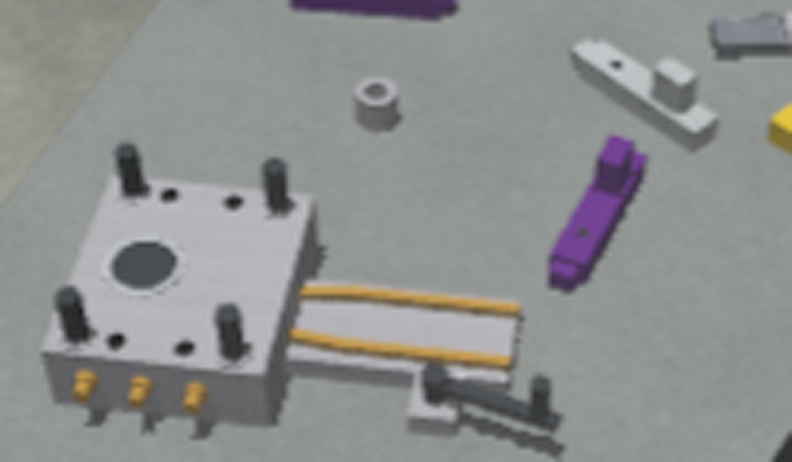

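```bash
cat > fit.py <<'E'
from h import *
from scipy.optimize import least_squares
A=load('scene0');B=load('side0')
ca=lambda p:np.array(p)/4.4+[230,180]
cb=lambda p:np.array(p)/4.4+[205,145]
def world(p,P):
    c,s=np.cos(p[2]),np.sin(p[2]); P=np.array(P)/1000.
    return np.c_[p[0]+c*P[:,0]-s*P[:,1],p[1]+s*P[:,0]+c*P[:,1],P[:,2]]
def fit(a,b,p0,name):
    f=lambda p:np.r_[(proj(A,world(p,[k for k,_ in a]))-ca([v for _,v in a])).ravel(),(proj(B,world(p,[k for k,_ in b]))-cb([v for _,v in b])).ravel()]
    r=least_squares(f,p0,loss='soft_l1'); print(name,r.x.round(4)); print(f(r.x).reshape(-1,2).round(1).tolist()); return r.x
m=fit([((-55,-74,105),(441,257)),((-55,74,105),(689,254)),((58,-74,105),(451,391)),((58,74,105),(720,389)),((80,90,60),(743,478)),((80,-90,60),(418,481)),((80,-90,0),(424,550)),((80,90,0),(734,544)),((-80,-90,60),(416,288)),((-80,90,60),(706,285)),((-247,-40,20),(480,174)),((-247,40,20),(590,174))],
[((-55,-74,105),(275,164)),((-55,74,105),(228,310)),((58,-74,105),(127,150)),((58,74,105),(69,293)),((-80,-90,60),(316,200)),((-80,90,60),(265,375)),((80,90,60),(42,352)),((80,-90,60),(110,178)),((-80,90,0),(277,424)),((80,90,0),(53,400)),((-247,-40,20),(522,305)),((-247,40,20),(512,368))],[.7,-.03,0],'mould')
s=fit([((-35,0,58),(158,58)),((75,0,12),(60,178)),((-75,0,24),(198,68))],[((-35,0,58),(675,72)),((75,0,12),(578,50)),((-75,0,24),(706,127))],[.55,-.3,-.7],'slide')
for n,d,px in (('A',A,ca((646,90))),('B',B,cb((541,380)))): print('knobtop',n,unproj(d,px,.074).round(4))
print('pivot',world(m,[(-197,60,32)]),'mouth',world(m,[(-80,0,20)]))
E
python3 fit.py
```

```text
mould [0.747  0.0261 0.1977]
[[0.2, -0.1], [-0.3, -0.2], [-0.4, 0.2], [-0.3, -0.1], [0.6, -0.8], [0.7, -0.5], [-0.8, 0.1], [-0.1, 0.4], [-0.4, -0.7], [-1.3, -0.9], [-0.4, -0.9], [-0.2, -1.2], [-0.3, 0.2], [-0.2, 0.6], [-0.2, 0.0], [-0.4, 0.5], [-0.3, -0.9], [-0.5, 0.2], [-0.3, -0.2], [0.5, -0.6], [-1.7, 1.0], [0.4, 0.9], [-0.3, -0.8], [-1.0, 3.4]]
slide [ 0.4935 -0.3296 -0.4707]
[[-0.0, -1.1], [-0.5, -1.1], [-0.1, -0.4], [-0.5, 0.3], [-0.7, 0.8], [-0.2, -0.0]]
knobtop A [[0.4683 0.0515 0.074 ]]
knobtop B [[0.4633 0.0483 0.074 ]]
pivot [[0.54202882 0.04622573 0.032     ]] mouth [[0.6685335  0.01037093 0.02      ]]
```

```bash
cat >> h.py <<'E'
def go(x,y,z,yaw):
    s=ctrl.get_state(); Rt=R.from_rotvec(s['tool_rot']); T=R.from_euler('z',yaw)*R.from_euler('x',np.pi)
    d=Rt.inv().apply(np.array([x,y,z])-s['position'])*1000; w=(Rt.inv()*T).as_rotvec()
    print('jog',d.round(1),w.round(3),'|t',round(s['time'],2),'pos',np.round(s['position'],4),'F',np.round(s['ft_force'],1),'g',round(s['grip_width'],3),round(s['grip_force'],1))
E
python3 -c "
from h import *
go(.455,-.31,.2,-.47)"
```

```text
jog [ 370.8 -243.1   22.6] [ 0.    -0.     0.704] |t 0.75 pos [ 0.1506 -0.6324  0.2227] F [-0.2 -0.4 -0.1] g 0.999 0.0
```

Call:
jog_arm(increments=[{"tx": 371, "ty": -243, "tz": 22, "wz": 0.704, "gripper": 0.6}, {"tx": 371, "ty": -243, "tz": 22, "wz": 0.704, "gripper": 0.6}, {"tx": 371, "ty": -243, "tz": 22, "wz": 0.704, "gripper": 0.6}, {"tx": 371, "ty": -243, "tz": 22, "wz": 0.704, "gripper": 0.6}, {"tx": 371, "ty": -243, "tz": 22, "wz": 0.704, "gripper": 0.6}])

```text
validation failed for argument at $.in...
```

```bash
python3 -c "
from h import *
go(.455,-.31,.2,-.47)"
```

```text
jog [ 370.8 -243.1   22.6] [ 0.    -0.     0.704] |t 0.75 pos [ 0.1506 -0.6324  0.2227] F [-0.2 -0.4 -0.1] g 0.999 0.0
```

Call:
jog_arm(increments=[{"tx": 371, "ty": -243, "tz": 22, "wx": 0, "wy": 0, "wz": 0.704, "gripper": 0.6}, {"tx": 371, "ty": -243, "tz": 22, "wx": 0, "wy": 0, "wz": 0.704, "gripper": 0.6}, {"tx": 371, "ty": -243, "tz": 22, "wx": 0, "wy": 0, "wz": 0.704, "gripper": 0.6}, {"tx": 371, "ty": -243, "tz": 22, "wx": 0, "wy": 0, "wz": 0.704, "gripper": 0.6}, {"tx": 371, "ty": -243, "tz": 22, "wx": 0, "wy": 0, "wz": 0.704, "gripper": 0.6}])

```text
time: 1.17
position: [0.2904, -0.4844, 0.2127]
tool_rot: [3.086, -0.589, 0.001]
ft_force: [-0.0, -1.4, 0.1]
grip_width: 0.705
grip_force: 0.0
```

```bash
python3 -c "
from h import *
go(.455,-.31,.2,-.47)"
```

```text
jog [  88.8 -222.8   12.7] [ 0.    -0.     0.093] |t 1.17 pos [ 0.2904 -0.4844  0.2127] F [-0.  -1.4  0.1] g 0.705 0.0
```

Call:
jog_arm(increments=[{"tx": 85, "ty": -215, "tz": 13, "wx": 0, "wy": 0, "wz": 0.08, "gripper": 0.6}, {"tx": 85, "ty": -215, "tz": 13, "wx": 0, "wy": 0, "wz": 0.08, "gripper": 0.6}, {"tx": 85, "ty": -215, "tz": 13, "wx": 0, "wy": 0, "wz": 0.08, "gripper": 0.6}, {"tx": 85, "ty": -215, "tz": 13, "wx": 0, "wy": 0, "wz": 0.08, "gripper": 0.6}, {"tx": 85, "ty": -215, "tz": 13, "wx": 0, "wy": 0, "wz": 0.08, "gripper": 0.6}])

```text
time: 1.58
position: [0.4317, -0.3319, 0.2012]
tool_rot: [3.061, -0.703, 0.001]
ft_force: [0.7, -0.9, 0.4]
grip_width: 0.601
grip_force: 0.0
```

Run:
```python
from h import *
go(.455,-.31,.2,-.47)
d=shot('wrist','w1')
print([(np.round(b['bbox']).tolist(),round(b['conf'],2)) for b in vision.spot_in('wrist','slide')])
from fit import world
p=[.4935,-.3296,-.4707]
print(proj(d,world(p,[(-35,0,58),(75,0,12),(-75,15,24),(-75,-15,24),(61,15,24),(61,-15,24)])).round(0).tolist())
```

```text
jog [ 11.4 -29.9   1.2] [ 0.    -0.001  0.018] |t 1.58 pos [ 0.4317 -0.3319  0.2012] F [ 0.7 -0.9  0.4] g 0.601 0.0
[([284.0, 62.0, 313.0, 198.0], 0.95), ([454.0, 2.0, 574.0, 93.0], 0.69), ([131.0, 164.0, 246.0, 226.0], 0.66), ([331.0, 212.0, 352.0, 318.0], 0.61)]
mould [0.747  0.0261 0.1977]
[[0.2, -0.1], [-0.3, -0.2], [-0.4, 0.2], [-0.3, -0.1], [0.6, -0.8], [0.7, -0.5], [-0.8, 0.1], [-0.1, 0.4], [-0.4, -0.7], [-1.3, -0.9], [-0.4, -0.9], [-0.2, -1.2], [-0.3, 0.2], [-0.2, 0.6], [-0.2, 0.0], [-0.4, 0.5], [-0.3, -0.9], [-0.5, 0.2], [-0.3, -0.2], [0.5, -0.6], [-1.7, 1.0], [0.4, 0.9], [-0.3, -0.8], [-1.0, 3.4]]
slide [ 0.4935 -0.3296 -0.4707]
[[-0.0, -1.1], [-0.5, -1.1], [-0.1, -0.4], [-0.5, 0.3], [-0.7, 0.8], [-0.2, -0.0]]
knobtop A [[0.4683 0.0515 0.074 ]]
knobtop B [[0.4633 0.0483 0.074 ]]
pivot [[0.54202882 0.04622573 0.032     ]] mouth [[0.6685335  0.01037093 0.02      ]]
[[290.0, 173.0], [292.0, 69.0], [280.0, 199.0], [305.0, 199.0], [278.0, 81.0], [305.0, 81.0]]
```

View pics/w1.png

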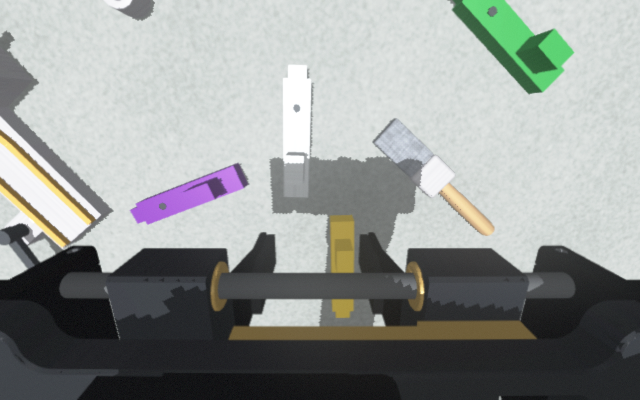

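The wrist view shows the narrow slide with its nose at (297,66), tail at (296,197) and a centreline near column 297. That is about 5 px to the right of my prediction, so I'll move above it and check again.

```bash
sed -i 's/^m=fit/if __name__=="__main__":\n  m=fit/; s/^s=fit/  s=fit/; s/^for n,d,px/  for n,d,px/; s/^print(.pivot/  &/' fit.py
python3 - <<'E'
from h import *
go(.460,-.318,.14,-.47)
E
```

```text
jog [ 18.  -16.6  61.1] [-0.004 -0.001  0.032] |t 1.68 pos [ 0.4365 -0.3256  0.201 ] F [-0.4 -0.3  0.3] g 0.605 0.0
```

Call:
jog_arm(increments=[{"tx": 18, "ty": -16, "tz": 61, "wx": 0, "wy": 0, "wz": 0.032, "gripper": 0.6}, {"tx": 18, "ty": -16, "tz": 61, "wx": 0, "wy": 0, "wz": 0.032, "gripper": 0.6}, {"tx": 18, "ty": -16, "tz": 61, "wx": 0, "wy": 0, "wz": 0.032, "gripper": 0.6}, {"tx": 18, "ty": -16, "tz": 61, "wx": 0, "wy": 0, "wz": 0.032, "gripper": 0.6}, {"tx": 18, "ty": -16, "tz": 61, "wx": 0, "wy": 0, "wz": 0.032, "gripper": 0.6}])

```text
time: 2.1
position: [0.4538, -0.3281, 0.1413]
tool_rot: [3.049, -0.753, 0.002]
ft_force: [0.4, -0.2, 0.7]
grip_width: 0.6
grip_force: 0.0
```

Run:
```python
from h import *
from fit import world
go(.460,-.318,.14,-.47)
d=shot('wrist','w2'); go(.460,-.318,.14,-.47)
print([(np.round(b['bbox']).tolist(),round(b['conf'],2)) for b in vision.spot_in('wrist','slide')])
p=[.4935,-.3296,-.4707]
q=proj(d,world(p,[(75,0,12),(61,15,24),(61,-15,24),(0,15,24),(0,-15,24)]));print(q.round(0).tolist())
# edges of slide: rows profile
g=cv2.cvtColor(d['color'],cv2.COLOR_BGR2GRAY).astype(int)
for r in (70,90,110,130): 
    k=np.where(g[r,230:400]>235)[0]+230; print(r,k.min() if len(k) else None,k.max() if len(k) else None)
```

```text
jog [  0.8 -11.8   1.3] [ 0.001 -0.002 -0.014] |t 2.1 pos [ 0.4538 -0.3281  0.1413] F [ 0.4 -0.2  0.7] g 0.6 0.0
jog [  0.5 -12.    1.8] [ 0.001 -0.003 -0.014] |t 2.15 pos [ 0.454  -0.3284  0.1418] F [0.3 0.3 0.1] g 0.596 0.0
[([344.0, 246.0, 370.0, 325.0], 0.78), ([490.0, 2.0, 639.0, 101.0], 0.76), ([290.0, 76.0, 322.0, 232.0], 0.74), ([114.0, 193.0, 249.0, 266.0], 0.71)]
[[298.0, 81.0], [281.0, 96.0], [314.0, 96.0], [284.0, 162.0], [315.0, 162.0]]
70 None None
90 292 314
110 287 319
130 288 319
```

View pics/w2.png

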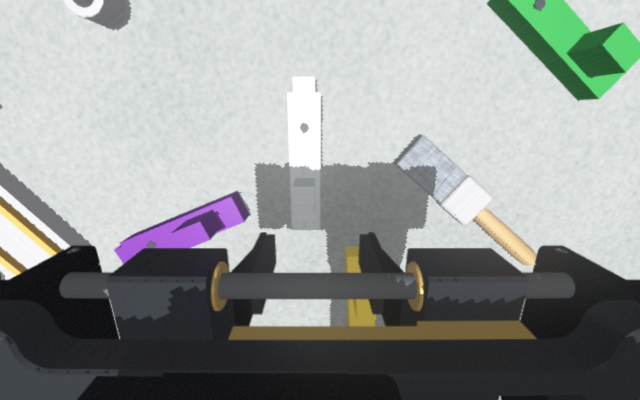

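Run:
```python
from h import *
from fit import world
from scipy.optimize import least_squares
d=load('w2')
P=[(61,15,24),(61,-15,24),(-75,15,24),(-75,-15,24),(75,10,20),(75,-10,20)]
U=np.array([(287.3,92.5),(321.5,92.5),(290.3,229),(320.5,229),(292.5,77),(315,77)])
f=lambda p:(proj(d,world(p,P))-U).ravel()
r=least_squares(f,[.4935,-.33,-.47]);print(r.x.round(4),f(r.x).reshape(-1,2).round(1).tolist())
l=world(r.x,[(-35,0,58)])[0];print(l); go(l[0],l[1],.032,r.x[2])
```

```text
[ 0.4938 -0.3354 -0.4871] [[0.4, -0.2], [-1.1, -0.1], [0.9, 0.9], [-0.8, 0.9], [0.6, -0.6], [-0.0, -0.6]]
[ 0.4628813  -0.31905333  0.058     ]
jog [  3.1 -12.5 110. ] [ 0.001 -0.003  0.002] |t 2.2 pos [ 0.4541 -0.3284  0.142 ] F [ 0.9 -0.4  0.3] g 0.595 0.0
```

Call:
jog_arm(increments=[{"tx": 3, "ty": -12.5, "tz": 50, "wx": 0, "wy": 0, "wz": 0, "gripper": 0.6}, {"tx": 3, "ty": -12.5, "tz": 70, "wx": 0, "wy": 0, "wz": 0, "gripper": 0.6}, {"tx": 3, "ty": -12.5, "tz": 70, "wx": 0, "wy": 0, "wz": 0, "gripper": 0.6}, {"tx": 3, "ty": -12.5, "tz": 70, "wx": 0, "wy": 0, "wz": 0, "gripper": 0.6}, {"tx": 3, "ty": -12.5, "tz": 70, "wx": 0, "wy": 0, "wz": 0, "gripper": 0.6}])

```text
time: 2.62
position: [0.4631, -0.3188, 0.0723]
tool_rot: [3.048, -0.753, 0.005]
ft_force: [-0.2, -1.5, 0.2]
grip_width: 0.602
grip_force: 0.0
```

Run:
```python
from h import *
go(.4629,-.3191,.030,-.487)
```

```text
jog [-0.2  0.3 42.3] [ 0.001 -0.003  0.003] |t 2.62 pos [ 0.4631 -0.3188  0.0723] F [-0.2 -1.5  0.2] g 0.602 0.0
```

Call:
jog_arm(increments=[{"tx": 0, "ty": 0, "tz": 20, "wx": 0, "wy": 0, "wz": 0, "gripper": 0.6}, {"tx": 0, "ty": 0, "tz": 41, "wx": 0, "wy": 0, "wz": 0, "gripper": 0.6}, {"tx": 0, "ty": 0, "tz": 41, "wx": 0, "wy": 0, "wz": 0, "gripper": 0.6}, {"tx": 0, "ty": 0, "tz": 41, "wx": 0, "wy": 0, "wz": 0, "gripper": 0.6}, {"tx": 0, "ty": 0, "tz": 41, "wx": 0, "wy": 0, "wz": 0, "gripper": 0.6}])

```text
time: 3.03
position: [0.4635, -0.3185, 0.0312]
tool_rot: [3.049, -0.752, 0.005]
ft_force: [0.5, -0.4, -0.1]
grip_width: 0.597
grip_force: 0.0
```

Call:
jog_arm(increments=[{"tx": 0, "ty": 0, "tz": 0, "wx": 0, "wy": 0, "wz": 0, "gripper": 0.15}, {"tx": 0, "ty": 0, "tz": 0, "wx": 0, "wy": 0, "wz": 0, "gripper": 0.1}, {"tx": 0, "ty": 0, "tz": 0, "wx": 0, "wy": 0, "wz": 0, "gripper": 0.1}, {"tx": 0, "ty": 0, "tz": 0, "wx": 0, "wy": 0, "wz": 0, "gripper": 0.1}, {"tx": 0, "ty": 0, "tz": 0, "wx": 0, "wy": 0, "wz": 0, "gripper": 0.1}], grip_force=40)

```text
time: 3.45
position: [0.4624, -0.3174, 0.0292]
tool_rot: [3.05, -0.752, 0.001]
ft_force: [-0.7, 0.0, -0.1]
grip_width: 0.306
grip_force: 0.0
```

Run:
```python
from h import *
go(.4629,-.3191,.14,-.487)
```

```text
jog [   1.3    1.3 -110.8] [ 0.    -0.     0.004] |t 3.45 pos [ 0.4624 -0.3174  0.0292] F [-0.7  0.  -0.1] g 0.306 0.0
```

Still closing (20 mm corresponds to 0.23), so I'll let it finish.

Call:
jog_arm(increments=[{"tx": 0, "ty": 0, "tz": 0, "wx": 0, "wy": 0, "wz": 0, "gripper": 0.1}, {"tx": 0, "ty": 0, "tz": 0, "wx": 0, "wy": 0, "wz": 0, "gripper": 0.1}, {"tx": 0, "ty": 0, "tz": 0, "wx": 0, "wy": 0, "wz": 0, "gripper": 0.1}, {"tx": 0, "ty": 0, "tz": 0, "wx": 0, "wy": 0, "wz": 0, "gripper": 0.1}, {"tx": 0, "ty": 0, "tz": 0, "wx": 0, "wy": 0, "wz": 0, "gripper": 0.1}])

```text
time: 3.87
position: [0.4621, -0.3175, 0.029]
tool_rot: [3.05, -0.752, -0.0]
ft_force: [-1.1, -0.9, 1.7]
grip_width: 0.226
grip_force: 40.0
```

Call:
jog_arm(increments=[{"tx": 0, "ty": 0, "tz": -20, "wx": 0, "wy": 0, "wz": 0, "gripper": 0.1}, {"tx": 0, "ty": 0, "tz": -50, "wx": 0, "wy": 0, "wz": 0, "gripper": 0.1}, {"tx": 0, "ty": 0, "tz": -80, "wx": 0, "wy": 0, "wz": 0, "gripper": 0.1}, {"tx": 0, "ty": 0, "tz": -110, "wx": 0, "wy": 0, "wz": 0, "gripper": 0.1}, {"tx": 0, "ty": 0, "tz": -130, "wx": 0, "wy": 0, "wz": 0, "gripper": 0.1}])

```text
time: 4.28
position: [0.4628, -0.3171, 0.161]
tool_rot: [3.05, -0.751, 0.002]
ft_force: [-0.4, -1.5, -2.7]
grip_width: 0.227
grip_force: 40.0
```

Run:
```python
from h import *
from fit import world
m=[.747,.0261,.1977]
l=world(m,[(-245,0,0)])[0];print(l)
go(l[0],l[1],.16,.1977)
```

```text
[ 0.50677237 -0.02202159  0.        ]
jog [ -98.1 -281.8    0.9] [ 0.    -0.002 -0.681] |t 4.28 pos [ 0.4628 -0.3171  0.161 ] F [-0.4 -1.5 -2.7] g 0.227 40.0
```

Call:
jog_arm(increments=[{"tx": -7, "ty": -20, "tz": 0, "wx": 0, "wy": 0, "wz": -0.06, "gripper": 0.1}, {"tx": -17, "ty": -50, "tz": 0, "wx": 0, "wy": 0, "wz": -0.15, "gripper": 0.1}, {"tx": -28, "ty": -80, "tz": 0, "wx": 0, "wy": 0, "wz": -0.25, "gripper": 0.1}, {"tx": -38, "ty": -110, "tz": 0, "wx": 0, "wy": 0, "wz": -0.35, "gripper": 0.1}, {"tx": -49, "ty": -140, "tz": 0, "wx": 0, "wy": 0, "wz": -0.45, "gripper": 0.1}])

```text
time: 4.7
position: [0.4833, -0.1686, 0.1579]
tool_rot: [-3.14, 0.045, 0.002]
ft_force: [0.4, 0.3, -2.7]
grip_width: 0.223
grip_force: 40.0
```

Run:
```python
from h import *
go(.5068,-.022,.16,.1977)
```

```text
jog [  19.3 -147.2   -2. ] [-0.001  0.001 -0.226] |t 4.7 pos [ 0.4833 -0.1686  0.1579] F [ 0.4  0.3 -2.7] g 0.223 40.0
```

Call:
jog_arm(increments=[{"tx": 4, "ty": -35, "tz": 0, "wx": 0, "wy": 0, "wz": -0.08, "gripper": 0.1}, {"tx": 10, "ty": -75, "tz": 0, "wx": 0, "wy": 0, "wz": -0.16, "gripper": 0.1}, {"tx": 15, "ty": -110, "tz": -1, "wx": 0, "wy": 0, "wz": -0.226, "gripper": 0.1}, {"tx": 19, "ty": -140, "tz": -2, "wx": 0, "wy": 0, "wz": -0.226, "gripper": 0.1}, {"tx": 19, "ty": -147, "tz": -2, "wx": 0, "wy": 0, "wz": -0.226, "gripper": 0.1}])

```text
time: 5.12
position: [0.5078, -0.0167, 0.1606]
tool_rot: [-3.122, -0.315, -0.0]
ft_force: [-0.6, -0.9, -3.6]
grip_width: 0.226
grip_force: 40.0
```

Call:
jog_arm(increments=[{"tx": 0, "ty": 0, "tz": 0, "wx": 0, "wy": 0, "wz": 0, "gripper": 0.1}, {"tx": 0, "ty": 0, "tz": 0, "wx": 0, "wy": 0, "wz": 0, "gripper": 0.1}, {"tx": 0, "ty": 0, "tz": 0, "wx": 0, "wy": 0, "wz": 0, "gripper": 0.1}, {"tx": 0, "ty": 0, "tz": 0, "wx": 0, "wy": 0, "wz": 0, "gripper": 0.1}, {"tx": 0, "ty": 0, "tz": 0, "wx": 0, "wy": 0, "wz": 0, "gripper": 0.1}])

```text
time: 5.53
position: [0.5076, -0.0259, 0.1606]
tool_rot: [3.127, 0.298, -0.001]
ft_force: [0.2, 0.1, -3.8]
grip_width: 0.225
grip_force: 40.0
```

Run:
```python
from h import *
from fit import world
go(.5068,-.022,.16,.1977)
d=shot('wrist','w3'); shot('side','s3')
m=[.747,.0261,.1977]
print(proj(d,world(m,[(-80,-90,60),(-80,90,60),(-247,40,20),(-247,-40,20),(-80,40,20),(-80,-40,20),(-55,74,105),(-55,-74,105)])).round().tolist())
```

```text
jog [-0.  -4.   0.6] [ 0.     0.001 -0.008] |t 5.53 pos [ 0.5076 -0.0259  0.1606] F [ 0.2  0.1 -3.8] g 0.225 40.0
[[423.0, 3.0], [197.0, 5.0], [277.0, 193.0], [350.0, 192.0], [268.0, 20.0], [354.0, 19.0], [189.0, -67.0], [427.0, -70.0]]
```

View pics/w3.png

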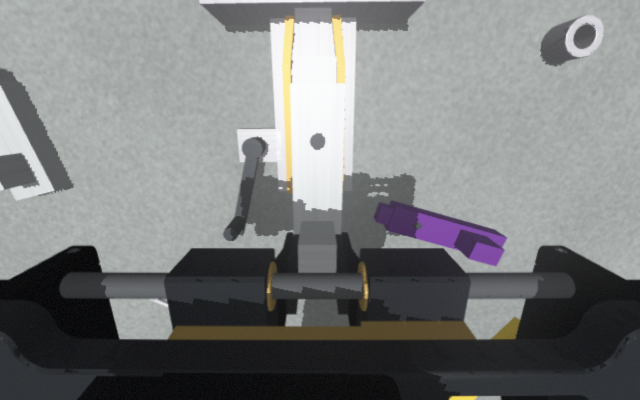

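Run:
```python
from h import *
from fit import world
from scipy.optimize import least_squares
d=load('w3'); s=ctrl.get_state()
hsv=cv2.cvtColor(d['color'],cv2.COLOR_BGR2HSV)
y=(hsv[...,0]>12)&(hsv[...,0]<32)&(hsv[...,1]>120)&(hsv[...,2]>120)
g=cv2.cvtColor(d['color'],cv2.COLOR_BGR2GRAY)
obs=[]
for r in range(24,180,12):
    a=np.where(y[r,255:318])[0]+255;b=np.where(y[r,320:380])[0]+320
    la=(a.min(),a.max()) if len(a) else None; lb=(b.min(),b.max()) if len(b) else None
    if la and lb: obs.append((r,(la[0]+la[1]+lb[0]+lb[1])/4))
    gg=np.diff(g[r,285:350].astype(int)); print(r,la,lb)
# tool centreline on top of slide & runway centre line z .028
m=[.747,.0261,.1977]
yaw=2*np.arctan2(s['tool_rot'][1],s['tool_rot'][0]); p=s['position']
t=[p[0],p[1],yaw]; zs=(p[2]-.029)*1000
print(yaw,'slide nose side lines',proj(d,world(t,[(96,15,zs+24),(96,-15,zs+24),(30,15,zs+24),(30,-15,zs+24)])).round(1).tolist())
for dy in (0,-2,-4):
  M=world(m,[(0,dy,0)])[0]; mm=[M[0],M[1],m[2]]
  print(dy,proj(d,world(mm,[(-85,0,28),(-120,0,28),(-200,0,28),(-240,0,28)])).round(1).tolist())
print(obs)
for r in (90,100,120,160,190,200,205):
    print(r,[ (c+280,int(v)) for c,v in enumerate(np.diff(g[r,280:360].astype(int))) if abs(v)>12])
```

```text
24 None None
36 None None
48 None None
60 None None
72 None None
84 None None
96 None None
108 None None
120 None None
132 None None
144 None None
156 None None
168 None None
0.19081243269706213 slide nose side lines [[287.5, 84.9], [342.9, 84.8], [291.0, 201.1], [340.2, 201.1]]
0 [[310.7, 22.8], [311.3, 64.8], [312.4, 150.3], [312.9, 188.2]]
-2 [[312.9, 22.7], [313.4, 64.8], [314.4, 150.3], [314.8, 188.2]]
-4 [[315.1, 22.7], [315.5, 64.8], [316.3, 150.3], [316.7, 188.2]]
[]
90 [(353, -21), (354, -28)]
100 [(353, -27), (354, -22)]
120 [(352, -16), (353, -27)]
160 [(291, 17), (351, -16), (352, -26)]
190 [(291, 45), (292, 58), (293, 15), (341, -47), (342, -57)]
200 [(291, 31), (292, 65), (293, 25), (296, -43), (297, -48), (300, 17), (301, 17), (302, 48), (303, 20), (340, -15), (341, -57), (342, -47)]
205 [(304, 59), (305, 33), (340, -31), (341, -57), (342, -34)]
```

Run:
```python
from h import *
from fit import world
from scipy.optimize import least_squares
d=load('w3'); c=d['color'].astype(int)
g=c.sum(2)/3
y=(c[...,2]-c[...,0])>60
print(c[40,260:360:4].tolist()[6:9], y[24:180,255:380].sum())
for r in range(22,185,9):
    a=np.where(y[r,262:318])[0]+262;b=np.where(y[r,320:372])[0]+320
    dg=np.diff(g[r]); L=258+np.argmax(dg[258:284]); Rr=346+np.argmin(dg[346:366])
    print(r,a[[0,-1]] if len(a) else 0,b[[0,-1]] if len(b) else 0,'runway',L,Rr,'mid',(L+Rr)/2+.5)
m=[.747,.0261,.1977]
print(proj(d,world(m,[(-90,40,20),(-90,-40,20),(-150,40,20),(-150,-40,20),(-220,40,20),(-220,-40,20)])).round(1).tolist())
```

```text
[[173, 237, 251], [154, 235, 251], [131, 189, 221]] 1546
22 [285 293] [332 341] runway 278 355 mid 317.0
31 [285 292] [333 341] runway 270 355 mid 313.0
40 [284 292] [334 342] runway 270 355 mid 313.0
49 [284 291] [335 343] runway 270 355 mid 313.0
58 [283 290] [337 343] runway 271 355 mid 313.5
67 [283 290] [337 344] runway 271 354 mid 313.0
76 [283 290] [337 344] runway 272 354 mid 313.5
85 [283 289] 0 runway 272 354 mid 313.5
94 [284 289] 0 runway 273 354 mid 314.0
103 [284 289] 0 runway 273 353 mid 313.5
112 [284 289] 0 runway 274 353 mid 314.0
121 [285 290] 0 runway 274 353 mid 314.0
130 [285 290] 0 runway 274 353 mid 314.0
139 [285 290] 0 runway 262 352 mid 307.5
148 [286 290] 0 runway 267 352 mid 310.0
157 [286 291] 0 runway 262 352 mid 307.5
166 [286 291] 0 runway 263 352 mid 308.0
175 [287 291] 0 runway 262 351 mid 307.0
184 0 0 runway 277 351 mid 314.5
[[268.4, 31.8], [353.6, 31.0], [271.8, 99.3], [351.9, 98.5], [275.4, 168.5], [350.2, 167.9]]
```

```bash
cat >> h.py <<'E'
M=[.7472,.0251,.1977]
def gm(x,y,z,dyaw=0):
    c,s=np.cos(M[2]),np.sin(M[2]); st=ctrl.get_state(); q=st['position'][:2]-np.array(M[:2])
    f=np.array(st['ft_force'][:2])
    print('in mould',np.round([1000*(c*q[0]+s*q[1]),1000*(c*q[1]-s*q[0]),1000*st['position'][2]],1),'Fxy mould',np.round([c*f[0]+s*f[1],c*f[1]-s*f[0]],1))
    go(M[0]+(c*x-s*y)/1000,M[1]+(s*x+c*y)/1000,z/1000,M[2]+dyaw)
E
python3 -c "
from h import *
gm(-245,0,60)"
```

```text
in mould [-244.7   -2.4  160.8] Fxy mould [-0.9 -0.3]
jog [ -0.2  -2.4 100.8] [ 0.     0.    -0.007] |t 5.63 pos [ 0.5077 -0.0253  0.1608] F [-0.8 -0.5 -2.7] g 0.226 40.0
```

Call:
jog_arm(increments=[{"tx": 0, "ty": -2.4, "tz": 20, "wx": 0, "wy": 0, "wz": -0.007, "gripper": 0.1}, {"tx": 0, "ty": -2.4, "tz": 45, "wx": 0, "wy": 0, "wz": -0.007, "gripper": 0.1}, {"tx": 0, "ty": -2.4, "tz": 70, "wx": 0, "wy": 0, "wz": -0.007, "gripper": 0.1}, {"tx": 0, "ty": -2.4, "tz": 90, "wx": 0, "wy": 0, "wz": -0.007, "gripper": 0.1}, {"tx": 0, "ty": -2.4, "tz": 100, "wx": 0, "wy": 0, "wz": -0.007, "gripper": 0.1}])

```text
time: 6.05
position: [0.5054, -0.0224, 0.0583]
tool_rot: [-3.125, -0.312, 0.006]
ft_force: [-1.1, -0.1, -3.4]
grip_width: 0.227
grip_force: 40.0
```

Call:
jog_arm(increments=[{"tx": 0, "ty": 0, "tz": 2, "wx": 0, "wy": 0, "wz": 0, "gripper": 0.1}, {"tx": 0, "ty": 0, "tz": 4, "wx": 0, "wy": 0, "wz": 0, "gripper": 0.1}, {"tx": 0, "ty": 0, "tz": 6, "wx": 0, "wy": 0, "wz": 0, "gripper": 0.1}, {"tx": 0, "ty": 0, "tz": 8, "wx": 0, "wy": 0, "wz": 0, "gripper": 0.1}, {"tx": 0, "ty": 0, "tz": 8, "wx": 0, "wy": 0, "wz": 0, "gripper": 0.1}])

```text
time: 6.47
position: [0.508, -0.022, 0.0536]
tool_rot: [3.125, 0.313, 0.002]
ft_force: [-0.8, -0.0, -3.2]
grip_width: 0.225
grip_force: 40.0
```

```bash
python3 -c "
from h import *
gm(-245,0,50)"
```

```text
in mould [-243.8    0.8   53.6] Fxy mould [-0.8  0.1]
jog [-1.2  0.8  3.6] [ 0.001 -0.001  0.002] |t 6.47 pos [ 0.508  -0.022   0.0536] F [-0.8 -0.  -3.2] g 0.225 40.0
```

Call:
jog_arm(increments=[{"tx": 0, "ty": 0.8, "tz": 1, "wx": 0, "wy": 0, "wz": 0, "gripper": 0.1}, {"tx": 0, "ty": 0.8, "tz": 2, "wx": 0, "wy": 0, "wz": 0, "gripper": 0.1}, {"tx": 0, "ty": 0.8, "tz": 3, "wx": 0, "wy": 0, "wz": 0, "gripper": 0.1}, {"tx": 0, "ty": 0.8, "tz": 3.5, "wx": 0, "wy": 0, "wz": 0, "gripper": 0.1}, {"tx": 0, "ty": 0.8, "tz": 3.5, "wx": 0, "wy": 0, "wz": 0, "gripper": 0.1}])

```text
time: 6.88
position: [0.5074, -0.0227, 0.0493]
tool_rot: [3.126, 0.313, -0.0]
ft_force: [0.6, 0.2, -3.1]
grip_width: 0.224
grip_force: 40.0
```

```bash
python3 -c "
from h import *
gm(-245,0,49.5)"
```

```text
in mould [-2.445e+02  2.000e-01  4.930e+01] Fxy mould [0.7 0. ]
jog [-0.5  0.2 -0.2] [0.    0.    0.002] |t 6.88 pos [ 0.5074 -0.0227  0.0493] F [ 0.6  0.2 -3.1] g 0.224 40.0
```

Call:
jog_arm(increments=[{"tx": 8, "ty": 0.2, "tz": 0, "wx": 0, "wy": 0, "wz": 0, "gripper": 0.1}, {"tx": 18, "ty": 0.2, "tz": 0, "wx": 0, "wy": 0, "wz": 0, "gripper": 0.1}, {"tx": 28, "ty": 0.2, "tz": 0, "wx": 0, "wy": 0, "wz": 0, "gripper": 0.1}, {"tx": 36, "ty": 0.2, "tz": 0, "wx": 0, "wy": 0, "wz": 0, "gripper": 0.1}, {"tx": 40, "ty": 0.2, "tz": 0, "wx": 0, "wy": 0, "wz": 0, "gripper": 0.1}])

```text
time: 7.3
position: [0.5487, -0.0142, 0.0495]
tool_rot: [-3.125, -0.314, -0.002]
ft_force: [-0.1, 0.9, -3.9]
grip_width: 0.226
grip_force: 40.0
```

Run:
```python
from h import *
gm(-185,0,49.3)
d=shot('wrist','w4'); c=d['color'].astype(int); y=(c[...,2]-c[...,0])>60; g=c.sum(2)/3
for r in range(14,110,8):
    a=np.where(y[r,262:318])[0]+262;b=np.where(y[r,320:372])[0]+320
    print(r,a[[0,-1]] if len(a) else 0,b[[0,-1]] if len(b) else 0)
cv2.imwrite('pics/w4c.png',cv2.resize(d['color'][0:240,200:440],None,fx=2.5,fy=2.5,interpolation=cv2.INTER_CUBIC))
gm(-185,0,49.3)
```

```text
in mould [-202.3    0.4   49.5] Fxy mould [0.1 0.9]
jog [17.3  0.5  0.2] [-0.001 -0.001  0.002] |t 7.3 pos [ 0.5487 -0.0142  0.0495] F [-0.1  0.9 -3.9] g 0.226 40.0
14 0 0
22 0 0
30 0 0
38 0 0
46 [275 289] [349 362]
54 [275 288] [350 363]
62 [274 287] [350 363]
70 [274 287] [351 364]
78 [273 286] [352 364]
86 [273 285] [352 365]
94 [272 284] [353 366]
102 [272 284] [354 366]
in mould [-202.2    0.5   49.4] Fxy mould [0.6 0.8]
jog [17.2  0.6  0.1] [-0.001 -0.002  0.003] |t 7.35 pos [ 0.5488 -0.0141  0.0494] F [ 0.5  0.9 -3.2] g 0.227 40.0
```

View pics/w4c.png

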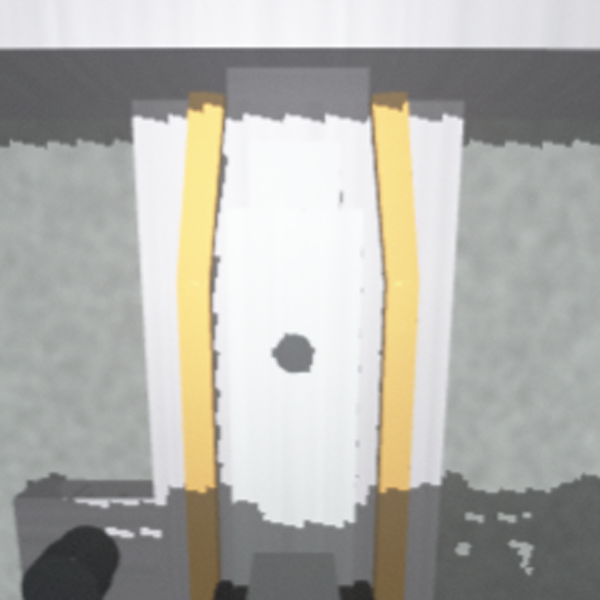

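The slide's centreline is about 1–1.5 mm left of the centre of the strips and pocket (crop x 293 against 299). I'll shift it right and advance.

Call:
jog_arm(increments=[{"tx": 3, "ty": 1.3, "tz": 0, "wx": 0, "wy": 0, "wz": 0.002, "gripper": 0.1}, {"tx": 10, "ty": 1.3, "tz": 0, "wx": 0, "wy": 0, "wz": 0.002, "gripper": 0.1}, {"tx": 18, "ty": 1.3, "tz": 0, "wx": 0, "wy": 0, "wz": 0.002, "gripper": 0.1}, {"tx": 26, "ty": 1.3, "tz": 0, "wx": 0, "wy": 0, "wz": 0.002, "gripper": 0.1}, {"tx": 30, "ty": 1.3, "tz": 0, "wx": 0, "wy": 0, "wz": 0.002, "gripper": 0.1}])

```text
time: 7.77
position: [0.5779, -0.01, 0.0495]
tool_rot: [-3.126, -0.31, -0.002]
ft_force: [-0.0, 0.1, -3.0]
grip_width: 0.226
grip_force: 40.0
```

Run:
```python
from h import *
gm(-150,-.7,49.3)
```

```text
in mould [-172.9   -1.1   49.5] Fxy mould [0.  0.1]
jog [22.9 -0.4  0.2] [-0.    -0.001 -0.   ] |t 7.77 pos [ 0.5779 -0.01    0.0495] F [-0.   0.1 -3. ] g 0.226 40.0
```

Call:
jog_arm(increments=[{"tx": 5, "ty": -0.2, "tz": 0, "wx": 0, "wy": 0, "wz": 0, "gripper": 0.1}, {"tx": 11, "ty": -0.2, "tz": 0, "wx": 0, "wy": 0, "wz": 0, "gripper": 0.1}, {"tx": 17, "ty": -0.2, "tz": 0, "wx": 0, "wy": 0, "wz": 0, "gripper": 0.1}, {"tx": 22, "ty": -0.2, "tz": 0, "wx": 0, "wy": 0, "wz": 0, "gripper": 0.1}, {"tx": 25, "ty": -0.2, "tz": 0, "wx": 0, "wy": 0, "wz": 0, "gripper": 0.1}])

```text
time: 8.18
position: [0.6017, -0.0049, 0.0494]
tool_rot: [-3.126, -0.31, -0.001]
ft_force: [0.7, -0.4, -3.0]
grip_width: 0.224
grip_force: 40.0
```

Run:
```python
from h import *
gm(-140,-1,49.3)
```

```text
in mould [-148.6   -0.9   49.4] Fxy mould [ 0.6 -0.5]
jog [8.6 0.1 0.1] [-0. -0.  0.] |t 8.18 pos [ 0.6017 -0.0049  0.0494] F [ 0.7 -0.4 -3. ] g 0.224 40.0
```

Call:
jog_arm(increments=[{"tx": 2, "ty": 0, "tz": 0, "wx": 0, "wy": 0, "wz": 0, "gripper": 0.1}, {"tx": 4, "ty": 0, "tz": 0, "wx": 0, "wy": 0, "wz": 0, "gripper": 0.1}, {"tx": 6, "ty": 0, "tz": 0, "wx": 0, "wy": 0, "wz": 0, "gripper": 0.1}, {"tx": 8, "ty": 0, "tz": 0, "wx": 0, "wy": 0, "wz": 0, "gripper": 0.1}, {"tx": 9, "ty": 0, "tz": 0, "wx": 0, "wy": 0, "wz": 0, "gripper": 0.1}])

```text
time: 8.6
position: [0.6099, -0.0034, 0.0494]
tool_rot: [3.126, 0.31, 0.0]
ft_force: [0.1, 0.7, -2.8]
grip_width: 0.229
grip_force: 40.0
```

Call:
jog_arm(increments=[{"tx": 1, "ty": 0, "tz": 0, "wx": 0, "wy": 0, "wz": 0, "gripper": 0.1}, {"tx": 2, "ty": 0, "tz": 0, "wx": 0, "wy": 0, "wz": 0, "gripper": 0.1}, {"tx": 3, "ty": 0, "tz": 0, "wx": 0, "wy": 0, "wz": 0, "gripper": 0.1}, {"tx": 4, "ty": 0, "tz": 0, "wx": 0, "wy": 0, "wz": 0, "gripper": 0.1}, {"tx": 4, "ty": 0, "tz": 0, "wx": 0, "wy": 0, "wz": 0, "gripper": 0.1}])

```text
time: 9.02
position: [0.6136, -0.0027, 0.0493]
tool_rot: [3.126, 0.31, -0.001]
ft_force: [-1.2, -0.2, -2.9]
grip_width: 0.23
grip_force: 40.0
```

Run:
```python
from h import *
gm(-130,-1,49.3)
```

```text
in mould [-136.5   -1.    49.3] Fxy mould [-1.2  0.1]
jog [ 6.5 -0.   0. ] [ 0.  0. -0.] |t 9.02 pos [ 0.6136 -0.0027  0.0493] F [-1.2 -0.2 -2.9] g 0.23 40.0
```

Call:
jog_arm(increments=[{"tx": 1, "ty": 0, "tz": 0, "wx": 0, "wy": 0, "wz": 0, "gripper": 0.1}, {"tx": 2, "ty": 0, "tz": 0, "wx": 0, "wy": 0, "wz": 0, "gripper": 0.1}, {"tx": 3, "ty": 0, "tz": 0, "wx": 0, "wy": 0, "wz": 0, "gripper": 0.1}, {"tx": 4, "ty": 0, "tz": 0, "wx": 0, "wy": 0, "wz": 0, "gripper": 0.1}, {"tx": 4, "ty": 0, "tz": 0, "wx": 0, "wy": 0, "wz": 0, "gripper": 0.1}])

```text
time: 9.43
position: [0.6136, -0.0029, 0.049]
tool_rot: [3.125, 0.309, -0.014]
ft_force: [-12.1, -1.9, 5.2]
grip_width: 0.226
grip_force: 40.0
```

Run:
```python
from h import *
gm(-130,-1,49.3)
```

```text
in mould [-136.5   -1.2   49. ] Fxy mould [-12.3   0.6]
jog [ 6.5 -0.2 -0.3] [ 0.     0.009 -0.001] |t 9.43 pos [ 0.6136 -0.0029  0.049 ] F [-12.1  -1.9   5.2] g 0.226 40.0
```

Call:
jog_arm(increments=[{"tx": 1, "ty": 0, "tz": 0, "wx": 0, "wy": 0, "wz": 0, "gripper": 0.1}, {"tx": 2, "ty": 0, "tz": 0, "wx": 0, "wy": 0, "wz": 0, "gripper": 0.1}, {"tx": 3, "ty": 0, "tz": 0, "wx": 0, "wy": 0, "wz": 0, "gripper": 0.1}, {"tx": 3, "ty": 0, "tz": 0, "wx": 0, "wy": 0, "wz": 0, "gripper": 0.1}, {"tx": 3, "ty": 0, "tz": 0, "wx": 0, "wy": 0, "wz": 0, "gripper": 0.1}])

```text
time: 9.85
position: [0.6137, -0.0029, 0.0489]
tool_rot: [3.124, 0.309, -0.024]
ft_force: [-20.2, -2.9, 11.8]
grip_width: 0.225
grip_force: 40.0
```

Run:
```python
from h import *
gm(-136.5,-1,49.3)
```

```text
in mould [-136.4   -1.2   48.9] Fxy mould [-20.3   1.1]
jog [-0.1 -0.2 -0.4] [ 0.001  0.015 -0.001] |t 9.85 pos [ 0.6137 -0.0029  0.0489] F [-20.2  -2.9  11.8] g 0.225 40.0
```

Call:
jog_arm(increments=[{"tx": -2, "ty": 0, "tz": 0, "wx": 0, "wy": 0, "wz": 0, "gripper": 0.1}, {"tx": -4, "ty": 0, "tz": 0, "wx": 0, "wy": 0, "wz": 0, "gripper": 0.1}, {"tx": -4, "ty": 0, "tz": 0, "wx": 0, "wy": 0, "wz": 0, "gripper": 0.1}, {"tx": -4, "ty": 0, "tz": 0, "wx": 0, "wy": 0, "wz": 0, "gripper": 0.5}, {"tx": -4, "ty": 0, "tz": 0, "wx": 0, "wy": 0, "wz": 0, "gripper": 0.5}])

```text
time: 10.27
position: [0.6178, -0.0019, 0.0502]
tool_rot: [3.126, 0.31, 0.004]
ft_force: [1.1, -0.8, 0.8]
grip_width: 0.305
grip_force: 0.0
```

Call:
jog_arm(increments=[{"tx": 0, "ty": 0, "tz": 0, "wx": 0, "wy": 0, "wz": 0, "gripper": 0.5}, {"tx": 0, "ty": 0, "tz": 0, "wx": 0, "wy": 0, "wz": 0, "gripper": 0.5}, {"tx": 0, "ty": 0, "tz": 0, "wx": 0, "wy": 0, "wz": 0, "gripper": 0.5}, {"tx": 0, "ty": 0, "tz": 0, "wx": 0, "wy": 0, "wz": 0, "gripper": 0.5}, {"tx": 0, "ty": 0, "tz": 0, "wx": 0, "wy": 0, "wz": 0, "gripper": 0.5}])

```text
time: 10.68
position: [0.6168, -0.002, 0.0495]
tool_rot: [3.126, 0.31, 0.001]
ft_force: [-0.6, -0.3, -0.3]
grip_width: 0.492
grip_force: 0.0
```

Run:
```python
from h import *
gm(-136.5,-1,140)
```

```text
in mould [-133.2   -0.9   49.5] Fxy mould [-0.6 -0.2]
jog [ -3.3   0.1 -90.5] [ 0. -0.  0.] |t 10.68 pos [ 0.6168 -0.002   0.0495] F [-0.6 -0.3 -0.3] g 0.492 0.0
```

Call:
jog_arm(increments=[{"tx": 0, "ty": 0, "tz": -20, "wx": 0, "wy": 0, "wz": 0, "gripper": 0.5}, {"tx": 0, "ty": 0, "tz": -50, "wx": 0, "wy": 0, "wz": 0, "gripper": 0.5}, {"tx": -20, "ty": 0, "tz": -80, "wx": 0, "wy": 0, "wz": 0, "gripper": 0.4}, {"tx": -50, "ty": 0, "tz": -90, "wx": 0, "wy": 0, "wz": 0, "gripper": 0.4}, {"tx": -80, "ty": 0, "tz": -90, "wx": 0, "wy": 0, "wz": 0, "gripper": 0.4}])

```text
time: 11.1
position: [0.5401, -0.0171, 0.1427]
tool_rot: [3.125, 0.312, 0.01]
ft_force: [-0.3, -0.9, -0.0]
grip_width: 0.415
grip_force: 0.0
```

Run:
```python
from h import *
from fit import world
d=load('w3')
for uv in ((233,230),): 
    k=unproj(d,uv,.074)[0]; c,s=np.cos(M[2]),np.sin(M[2]); q=k[:2]-M[:2]; 
    print(k,1000*(c*q[0]+s*q[1]),1000*(c*q[1]-s*q[0]))
for th in (1.6,1.7,1.8,1.85,1.9):
    P=[(-197-80*np.sin(th),60-80*np.cos(th),74)]
    print(th,np.round(P[0]),proj(d,world(M,P)).round().tolist(),proj(load('scene0'),world(M,P)).round(1).tolist(),proj(load('side0'),world(M,P)).round(1).tolist())
gm(-300,80,140)
```

```text
[0.46968939 0.04685554 0.074     ] -267.83185132373404 75.8389158632459
1.6 [-277.   62.   74.] [[248.0, 239.0]] [[370.7, 198.9]] [[329.6, 227.4]]
1.7 [-276.   70.   74.] [[240.0, 238.0]] [[373.2, 199.0]] [[329.1, 229.4]]
1.8 [-275.   78.   74.] [[231.0, 237.0]] [[375.8, 199.3]] [[328.3, 231.3]]
1.85 [-274.   82.   74.] [[227.0, 236.0]] [[377.0, 199.4]] [[327.9, 232.3]]
1.9 [-273.   86.   74.] [[223.0, 235.0]] [[378.3, 199.6]] [[327.3, 233.2]]
in mould [-211.4   -0.6  142.7] Fxy mould [-0.5 -0.8]
jog [-88.5 -80.7   2.1] [ 0.001 -0.006  0.001] |t 11.1 pos [ 0.5401 -0.0171  0.1427] F [-0.3 -0.9 -0. ] g 0.415 0.0
```

Call:
jog_arm(increments=[{"tx": -15, "ty": -20, "tz": 0, "wx": 0, "wy": 0, "wz": 0, "gripper": 0.5}, {"tx": -35, "ty": -45, "tz": 0, "wx": 0, "wy": 0, "wz": 0, "gripper": 0.5}, {"tx": -50, "ty": -65, "tz": 0, "wx": 0, "wy": 0, "wz": 0, "gripper": 0.5}, {"tx": -64, "ty": -79, "tz": 0, "wx": 0, "wy": 0, "wz": 0, "gripper": 0.5}, {"tx": -64, "ty": -79, "tz": 0, "wx": 0, "wy": 0, "wz": 0, "gripper": 0.5}])

```text
time: 11.52
position: [0.457, 0.0498, 0.1394]
tool_rot: [3.125, 0.317, -0.002]
ft_force: [0.8, 0.2, -0.5]
grip_width: 0.497
grip_force: 0.0
```

Call:
jog_arm(increments=[{"tx": 0, "ty": 0, "tz": 0, "wx": 0, "wy": 0, "wz": 0, "gripper": 0.5}, {"tx": 0, "ty": 0, "tz": 15, "wx": 0, "wy": 0, "wz": 0, "gripper": 0.5}, {"tx": 0, "ty": 0, "tz": 30, "wx": 0, "wy": 0, "wz": 0, "gripper": 0.5}, {"tx": 0, "ty": 0, "tz": 40, "wx": 0, "wy": 0, "wz": 0, "gripper": 0.5}, {"tx": 0, "ty": 0, "tz": 40, "wx": 0, "wy": 0, "wz": 0, "gripper": 0.5}])

```text
time: 11.93
position: [0.4588, 0.0465, 0.0973]
tool_rot: [-3.125, -0.308, 0.006]
ft_force: [-0.2, -0.7, -0.5]
grip_width: 0.496
grip_force: 0.0
```

Run:
```python
from h import *
from fit import world
gm(-275,78,46)
for n in ('scene','side'):
    d=shot(n,n+'5'); print(n,[(np.round(b['bbox']).tolist(),round(b['conf'],2)) for t in ('slide','keeper_knob') for b in vision.spot_in(n,t)][:7])
a=load('scene5')['color'][180:280,300:420]; b=load('side5')['color'][160:260,230:350]
cv2.imwrite('pics/c5.png',cv2.resize(np.hstack([a,b]),None,fx=3.3,fy=3.3,interpolation=cv2.INTER_CUBIC))
```

```text
in mould [-278.6   77.6   97.3] Fxy mould [-0.4 -0.6]
jog [ 3.7 -0.4 51.3] [-0.001  0.004 -0.001] |t 11.93 pos [0.4588 0.0465 0.0973] F [-0.2 -0.7 -0.5] g 0.496 0.0
scene [([264.0, 168.0, 294.0, 190.0], 0.84), ([182.0, 184.0, 195.0, 215.0], 0.81), ([350.0, 223.0, 361.0, 244.0], 0.68), ([284.0, 199.0, 330.0, 218.0], 0.6), ([204.0, 242.0, 222.0, 284.0], 0.59), ([370.0, 200.0, 377.0, 230.0], 0.7)]
side [([270.0, 199.0, 301.0, 224.0], 0.82), ([269.0, 132.0, 306.0, 145.0], 0.8), ([378.0, 166.0, 417.0, 199.0], 0.68), ([300.0, 229.0, 331.0, 242.0], 0.68), ([349.0, 178.0, 351.0, 189.0], 0.57), ([378.0, 130.0, 387.0, 131.0], 0.45), ([299.0, 228.0, 331.0, 244.0], 0.63)]
```

View pics/c5.png

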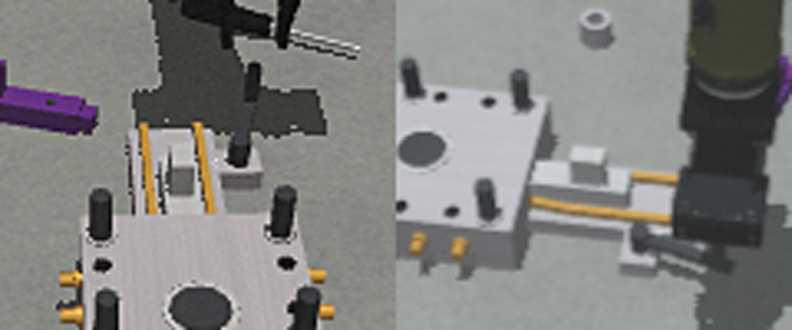

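The slide sits in the pocket with its lug outside (left view, about (180,175)), and the knob at (253,70) lies midway between the fingers. I'll descend and grip it.

Call:
jog_arm(increments=[{"tx": 3.5, "ty": -0.5, "tz": 10, "wx": 0, "wy": 0, "wz": 0, "gripper": 0.5}, {"tx": 3.5, "ty": -0.5, "tz": 25, "wx": 0, "wy": 0, "wz": 0, "gripper": 0.5}, {"tx": 3.5, "ty": -0.5, "tz": 40, "wx": 0, "wy": 0, "wz": 0, "gripper": 0.5}, {"tx": 3.5, "ty": -0.5, "tz": 51, "wx": 0, "wy": 0, "wz": 0, "gripper": 0.5}, {"tx": 3.5, "ty": -0.5, "tz": 51, "wx": 0, "wy": 0, "wz": 0, "gripper": 0.2}], grip_force=8)

```text
time: 12.65
position: [0.4613, 0.0483, 0.046]
tool_rot: [-3.125, -0.31, 0.007]
ft_force: [-0.8, 0.8, -0.7]
grip_width: 0.478
grip_force: 0.0
```

Call:
jog_arm(increments=[{"tx": 0, "ty": 0, "tz": 0, "wx": 0, "wy": 0, "wz": 0, "gripper": 0.05}, {"tx": 0, "ty": 0, "tz": 0, "wx": 0, "wy": 0, "wz": 0, "gripper": 0.05}, {"tx": 0, "ty": 0, "tz": 0, "wx": 0, "wy": 0, "wz": 0, "gripper": 0.05}, {"tx": 0, "ty": 0, "tz": 0, "wx": 0, "wy": 0, "wz": 0, "gripper": 0.05}, {"tx": 0, "ty": 0, "tz": 0, "wx": 0, "wy": 0, "wz": 0, "gripper": 0.05}])

```text
time: 13.07
position: [0.4637, 0.0484, 0.049]
tool_rot: [3.126, 0.31, 0.002]
ft_force: [-0.2, 0.2, 0.6]
grip_width: 0.155
grip_force: 8.0
```

Call:
jog_arm(increments=[{"tx": 0, "ty": 0, "tz": 0, "wx": 0, "wy": 0, "wz": 0, "gripper": 0.05}, {"tx": 0, "ty": 0, "tz": 0, "wx": 0, "wy": 0, "wz": 0, "gripper": 0.05}, {"tx": 0, "ty": 0, "tz": 0, "wx": 0, "wy": 0, "wz": 0, "gripper": 0.05}, {"tx": 0, "ty": 0, "tz": 0, "wx": 0, "wy": 0, "wz": 0, "gripper": 0.05}, {"tx": 0, "ty": 0, "tz": 0, "wx": 0, "wy": 0, "wz": 0, "gripper": 0.05}])

```text
time: 13.48
position: [0.4637, 0.0484, 0.0489]
tool_rot: [3.126, 0.31, 0.001]
ft_force: [-0.9, -0.5, 5.9]
grip_width: 0.155
grip_force: 8.0
```

Run:
```python
from h import *
gm(-275,78,46)
```

```text
in mould [-273.4   78.5   48.9] Fxy mould [-1.  -0.3]
jog [-1.6  0.5  2.9] [ 0.    -0.001 -0.   ] |t 13.48 pos [0.4637 0.0484 0.0489] F [-0.9 -0.5  5.9] g 0.155 8.0
```

Call:
jog_arm(increments=[{"tx": -1.6, "ty": 8.5, "tz": -1, "wx": 0, "wy": 0, "wz": 0, "gripper": 0.05}, {"tx": -2.2, "ty": 20.5, "tz": -1, "wx": 0, "wy": 0, "wz": 0, "gripper": 0.05}, {"tx": -1.1, "ty": 32.4, "tz": -1, "wx": 0, "wy": 0, "wz": 0, "gripper": 0.05}, {"tx": 0.7, "ty": 40.2, "tz": -1, "wx": 0, "wy": 0, "wz": 0, "gripper": 0.05}, {"tx": 3.2, "ty": 47.8, "tz": -1, "wx": 0, "wy": 0, "wz": 0, "gripper": 0.05}])

```text
time: 13.9
position: [0.4755, 0.0008, 0.049]
tool_rot: [3.126, 0.308, -0.002]
ft_force: [-2.1, 1.3, 1.7]
grip_width: 0.152
grip_force: 8.0
```

Run:
```python
from h import *
gm(-197-80*np.sin(.8),60-80*np.cos(.8),48)
```

```text
in mould [-271.2   29.6   49. ] Fxy mould [-1.8  1.7]
jog [16.9 25.3  1. ] [-0.     0.001 -0.001] |t 13.9 pos [0.4755 0.0008 0.049 ] F [-2.1  1.3  1.7] g 0.152 8.0
```

Call:
jog_arm(increments=[{"tx": 5.2, "ty": 10.8, "tz": 0, "wx": 0, "wy": 0, "wz": 0, "gripper": 0.05}, {"tx": 11.9, "ty": 20.8, "tz": 0, "wx": 0, "wy": 0, "wz": 0, "gripper": 0.05}, {"tx": 20, "ty": 29.5, "tz": 0, "wx": 0, "wy": 0, "wz": 0, "gripper": 0.05}, {"tx": 26.1, "ty": 34.7, "tz": 0, "wx": 0, "wy": 0, "wz": 0, "gripper": 0.05}, {"tx": 32.7, "ty": 39.2, "tz": 0, "wx": 0, "wy": 0, "wz": 0, "gripper": 0.05}])

```text
time: 14.32
position: [0.5164, -0.0307, 0.0492]
tool_rot: [-3.126, -0.309, 0.0]
ft_force: [-0.4, 0.6, 0.4]
grip_width: 0.158
grip_force: 8.0
```

Run:
```python
from h import *
gm(-197-80*np.sin(.0),60-80*np.cos(.0),48)
```

```text
in mould [-237.2   -9.4   49.2] Fxy mould [-0.3  0.7]
jog [40.2 10.6  1.2] [-0.     0.    -0.001] |t 14.32 pos [ 0.5164 -0.0307  0.0492] F [-0.4  0.6  0.4] g 0.158 8.0
```

Call:
jog_arm(increments=[{"tx": 10.7, "ty": 5, "tz": 0, "wx": 0, "wy": 0, "wz": 0, "gripper": 0.05}, {"tx": 19.7, "ty": 8, "tz": 0, "wx": 0, "wy": 0, "wz": 0, "gripper": 0.05}, {"tx": 28, "ty": 10, "tz": 0, "wx": 0, "wy": 0, "wz": 0, "gripper": 0.05}, {"tx": 34, "ty": 10.8, "tz": 0, "wx": 0, "wy": 0, "wz": 0, "gripper": 0.05}, {"tx": 39, "ty": 11, "tz": 0, "wx": 0, "wy": 0, "wz": 0, "gripper": 0.05}])

```text
time: 14.73
position: [0.5567, -0.0338, 0.0493]
tool_rot: [3.125, 0.31, -0.0]
ft_force: [-1.3, -2.1, -0.2]
grip_width: 0.158
grip_force: 8.0
```

Call:
jog_arm(increments=[{"tx": 1, "ty": 0, "tz": 0, "wx": 0, "wy": 0, "wz": 0, "gripper": 0.05}, {"tx": 2, "ty": 0, "tz": 0, "wx": 0, "wy": 0, "wz": 0, "gripper": 0.05}, {"tx": 3, "ty": 0, "tz": 0, "wx": 0, "wy": 0, "wz": 0, "gripper": 0.05}, {"tx": 4, "ty": 0, "tz": 0, "wx": 0, "wy": 0, "wz": 0, "gripper": 0.05}, {"tx": 4, "ty": 0, "tz": 0, "wx": 0, "wy": 0, "wz": 0, "gripper": 0.05}])

```text
time: 15.15
position: [0.5598, -0.0333, 0.0494]
tool_rot: [3.125, 0.309, 0.0]
ft_force: [0.1, -5.2, -1.3]
grip_width: 0.159
grip_force: 8.0
```

Run:
```python
from h import *
gm(-197-80*np.sin(.0),60-80*np.cos(.0),48)
```

```text
in mould [-195.2  -20.5   49.4] Fxy mould [-1.  -5.2]
jog [-1.8 -0.5  1.4] [ 0.001 -0.    -0.001] |t 15.15 pos [ 0.5598 -0.0333  0.0494] F [ 0.1 -5.2 -1.3] g 0.159 8.0
```

Call:
jog_arm(increments=[{"tx": 1, "ty": 0.5, "tz": 0, "wx": 0, "wy": 0, "wz": 0, "gripper": 0.05}, {"tx": 2, "ty": 0.5, "tz": 0, "wx": 0, "wy": 0, "wz": 0, "gripper": 0.05}, {"tx": 3, "ty": 0.5, "tz": 0, "wx": 0, "wy": 0, "wz": 0, "gripper": 0.05}, {"tx": 4, "ty": 0.5, "tz": 0, "wx": 0, "wy": 0, "wz": 0, "gripper": 0.05}, {"tx": 5, "ty": 0.5, "tz": 0, "wx": 0, "wy": 0, "wz": 0, "gripper": 0.05}])

```text
time: 15.57
position: [0.5627, -0.0328, 0.0491]
tool_rot: [3.125, 0.309, -0.008]
ft_force: [-7.1, -7.2, 4.7]
grip_width: 0.158
grip_force: 8.0
```

Run:
```python
from h import *
gm(-197-80*np.sin(.0),60-80*np.cos(.0),48)
```

```text
in mould [-192.3  -20.5   49.1] Fxy mould [-8.4 -5.6]
jog [-4.7 -0.5  1.2] [ 0.001  0.005 -0.001] |t 15.57 pos [ 0.5627 -0.0328  0.0491] F [-7.1 -7.2  4.7] g 0.158 8.0
```

Call:
jog_arm(increments=[{"tx": 0, "ty": 0, "tz": 0, "wx": 0, "wy": 0, "wz": 0, "gripper": 0.05}, {"tx": 1, "ty": 0, "tz": 0, "wx": 0, "wy": 0, "wz": 0, "gripper": 0.05}, {"tx": 2, "ty": 0, "tz": 0, "wx": 0, "wy": 0, "wz": 0, "gripper": 0.05}, {"tx": 3, "ty": 0, "tz": 0, "wx": 0, "wy": 0, "wz": 0, "gripper": 0.05}, {"tx": 3, "ty": 0, "tz": 0, "wx": 0, "wy": 0, "wz": 0, "gripper": 0.05}], grip_force=20)

```text
time: 15.98
position: [0.5628, -0.0328, 0.049]
tool_rot: [3.125, 0.308, -0.018]
ft_force: [-13.4, -7.4, 10.2]
grip_width: 0.155
grip_force: 20.0
```

Run:
```python
from h import *
gm(-197-80*np.sin(.0),60-80*np.cos(.0),48)
```

```text
in mould [-192.1  -20.6   49. ] Fxy mould [-14.6  -4.6]
jog [-4.8 -0.6  1. ] [ 0.001  0.011 -0.001] |t 15.98 pos [ 0.5628 -0.0328  0.049 ] F [-13.4  -7.4  10.2] g 0.155 20.0
```

Call:
jog_arm(increments=[{"tx": -2, "ty": 0, "tz": 0, "wx": 0, "wy": 0, "wz": 0, "gripper": 0.05}, {"tx": -4, "ty": 0, "tz": 0, "wx": 0, "wy": 0, "wz": 0, "gripper": 0.05}, {"tx": -4, "ty": 0, "tz": 0, "wx": 0, "wy": 0, "wz": 0, "gripper": 0.4}, {"tx": -4, "ty": 0, "tz": 0, "wx": 0, "wy": 0, "wz": 0, "gripper": 0.4}, {"tx": -4, "ty": 0, "tz": 0, "wx": 0, "wy": 0, "wz": 0, "gripper": 0.4}])

```text
time: 16.4
position: [0.5644, -0.0299, 0.0497]
tool_rot: [-3.124, -0.312, -0.002]
ft_force: [0.1, 0.2, 0.4]
grip_width: 0.299
grip_force: 0.0
```

Call:
jog_arm(increments=[{"tx": 0, "ty": 0, "tz": 0, "wx": 0, "wy": 0, "wz": 0, "gripper": 0.4}, {"tx": 0, "ty": 0, "tz": 0, "wx": 0, "wy": 0, "wz": 0, "gripper": 0.4}, {"tx": 0, "ty": 0, "tz": 0, "wx": 0, "wy": 0, "wz": 0, "gripper": 0.4}, {"tx": 0, "ty": 0, "tz": -10, "wx": 0, "wy": 0, "wz": 0, "gripper": 0.4}, {"tx": 0, "ty": 0, "tz": -30, "wx": 0, "wy": 0, "wz": 0, "gripper": 0.4}])

```text
time: 16.82
position: [0.5618, -0.0317, 0.0779]
tool_rot: [-3.125, -0.31, 0.008]
ft_force: [1.0, -0.8, -0.3]
grip_width: 0.4
grip_force: 0.0
```

Call:
jog_arm(increments=[{"tx": 0, "ty": 0, "tz": -30, "wx": 0, "wy": 0, "wz": 0, "gripper": 0.4}, {"tx": 0, "ty": 0, "tz": -60, "wx": 0, "wy": 0, "wz": 0, "gripper": 0.4}, {"tx": -20, "ty": 20, "tz": -80, "wx": 0, "wy": 0, "wz": 0, "gripper": 0.4}, {"tx": -50, "ty": 50, "tz": -80, "wx": 0, "wy": 0, "wz": 0, "gripper": 0.4}, {"tx": -70, "ty": 80, "tz": -80, "wx": 0, "wy": 0, "wz": 0, "gripper": 0.4}])

```text
time: 17.23
position: [0.511, -0.124, 0.1621]
tool_rot: [3.124, 0.315, 0.005]
ft_force: [-0.5, -0.8, -0.4]
grip_width: 0.4
grip_force: 0.0
```

Call:
jog_arm(increments=[{"tx": 0, "ty": 40, "tz": 0, "wx": 0, "wy": 0, "wz": 0, "gripper": 0.4}, {"tx": 0, "ty": 80, "tz": 0, "wx": 0, "wy": 0, "wz": 0, "gripper": 0.4}, {"tx": 0, "ty": 80, "tz": 0, "wx": 0, "wy": 0, "wz": 0, "gripper": 0.4}, {"tx": 0, "ty": 80, "tz": 0, "wx": 0, "wy": 0, "wz": 0, "gripper": 0.4}, {"tx": 0, "ty": 80, "tz": 0, "wx": 0, "wy": 0, "wz": 0, "gripper": 0.4}])

```text
time: 17.65
position: [0.5268, -0.2017, 0.1598]
tool_rot: [-3.125, -0.31, -0.001]
ft_force: [0.5, 0.8, 0.2]
grip_width: 0.397
grip_force: 0.0
```

Run:
```python
from h import *
from fit import world
gm(-197,-20,48)
A=shot('scene','scene6');B=shot('side','side6')
P=[(-197,-20,74),(-136.5,-1,78),(-176.5,-1,44)]
print(proj(A,world(M,P)).round(1).tolist(),proj(B,world(M,P)).round(1).tolist())
a=A['color'][180:260,310:410]; b=B['color'][170:250,250:350]
cv2.imwrite('pics/c6.png',cv2.resize(np.hstack([a,b]),None,fx=4,fy=4,interpolation=cv2.INTER_CUBIC))
```

```text
in mould [-260.6 -179.1  159.8] Fxy mould [0.7 0.7]
jog [  63.6 -159.   112. ] [-0.001 -0.001  0.   ] |t 17.65 pos [ 0.5268 -0.2017  0.1598] F [0.5 0.8 0.2] g 0.397 0.0
[[346.3, 214.7], [354.5, 226.4], [352.8, 226.7]] [[307.6, 205.1], [288.0, 206.6], [300.6, 215.0]]
```

View pics/c6.png

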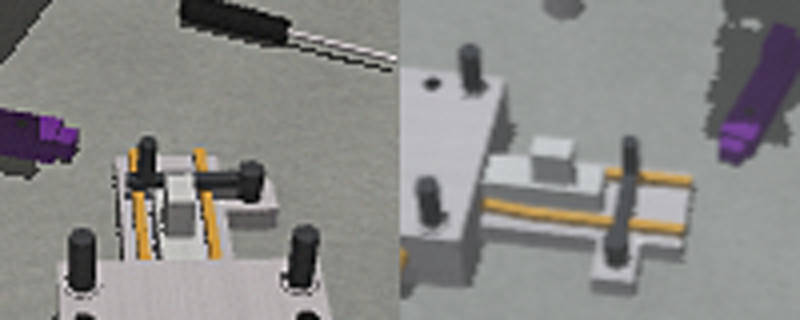

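The keeper lies shut across the runway: the knob is at scene (347,215) and side (307,205), both as predicted for 0 rad. The slide is still home, with its lug at side (288,205). I'll hand in.

```bash
python3 -c "
from bench import ctrl
print(ctrl.close_job())"
```

```text
the job is handed in; nothing more can be done
None
```

The narrow slide is in the pocket, pushed nose first against a firm stop about 53 mm in. The keeper was then swung to its end stop across the runway, the wide slide was never touched, and the job is handed in at about 18 s; the hand-in gave no verdict and I did not read the home-pin directly.

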